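# Park the air duster and shut its gate

### The job

Slide the tall air-duster can across the bench into the low metal parking bay until it stands against the back wall, keeping it upright all the way: only push it, do not lift it or let it tip. Then push the bay's swinging gate fully shut behind it. Leave the other things on the bench where they are.

Things in the scene. Friction and masses are not known exactly. Their poses are not given: they have to be found in the camera images.
- duster: the air-duster can, loose, about 0.2 to 0.45 kg: an upright aluminium cylinder 54 mm in diameter with a white paper band, straight-sided to 150 mm above the bench, then a shoulder and a small white trigger head within the same diameter, 200 mm tall in all. It slides freely on the bench but tips if it is pushed high: the limit is 35 to 55 mm above its foot, depending on friction. Origin at the centre of its underside, z up along the can; its yaw does not matter.
- bay: the parking bay, fixed to the bench: a painted sheet-steel U of three upright walls 40 mm high and 5 mm thick, with no floor (the can slides on the bench). Inside it is 90 mm wide (its y from -45 to +45 mm) and 85 mm deep. Origin on the bench at the middle of the open mouth; x points level into the bay (the back wall's inner face is at x = +85 mm), z up. A hinge post 12 mm in diameter and 44 mm high stands at x = -7, y = -53 mm.
- bay_home (a point): point on the bench, on the bay's middle line, 58 mm in from the mouth: where the can's origin is when it stands against the back wall. Axes as the bay's: x into the bay.
- gate (a joint): angle of the gate, rad: 0 = shut, straight across the mouth; it grows as the gate swings outwards, up to 2.0. At the start it stands open at 1.6 to 1.9, beside the way into the mouth. It turns freely about an upright axis with a little friction (under 1 N at its end), stays where it is left, and stops at 0.
- gate_hinge (a point): on the gate's hinge axis, at x = -7, y = -53 mm in the bay's frame, 28 mm above the bench. Axes as the bay's.
- gate_tip (a point): the free end of the gate, an aluminium bar 6 mm thick, 26 mm high (15 to 41 mm above the bench), reaching 106 mm from the hinge axis; this point is at the middle of its end face, 28 mm above the bench. Its y axis points from the hinge to the free end, its -x axis to the outer side, on which one pushes to shut it. Shut, the free end lies beyond the bay's other side wall (bay y = +53 mm).
- jar: bystander: amber glass jar with a black cap, 64 mm in diameter, 100 mm tall; origin at the centre of its underside
- carton: bystander: closed cardboard box 90 x 120 x 50 mm high; origin at the centre of its underside
- cup: bystander: black plastic bowl 80 mm in diameter, 45 mm high; origin at the centre of its underside
- driver: bystander: screwdriver lying on the bench, 170 mm long; origin under its middle

How it is judged:
By the outcome, as a careful person would: the job done as asked, in the order asked, and still so for the second after the job is handed in, with the robot touching nothing.
It also fails if it takes over 72 s, if anything falls off the work surface, if the arm or the gripper's body presses on something with over 40 N, if the wrist force passes 120 N, or if a joint passes its speed limit or range.

### The arm

A 6-joint arm with a two-finger parallel gripper is mounted at the origin on the work surface. World frame = base frame: x ahead of the robot, y to its left, z up, the work surface at z = 0. Lengths are in mm, angles in rad, forces in N, time in s.
With the tool pointing down it reaches from about 275 to 750 mm from the base axis. Payload 10.2 kg.
Tool frame: the origin (TCP) lies between the finger pads; the fingertips stand 17 mm ahead of it and the grasp point (between the pads) lies 2 mm behind it; z points along the fingers, y is the line along which they close (so a half turn about z gives the same grasp; the last joint's range is limited). The gripper opens to 85 mm and grips with 20 to 120 N. Pads are 22 mm wide; open, the fingers measure 114 mm over their backs; the gripper's body (76 mm by 85 mm) begins 54 mm behind the grasp point. The pads swing forward as they close: fully open they stand 13 mm farther back than shut.
Start: joints at [-1.427, 0.313, 1.498, -0, 1.331, -0.223], TCP at [188.269, -490.088, 248.294] pointing down, gripper open.
Joint ranges: [-2.94, 2.94], [-0.97, 2.17], [0.19, 2.56], [-1.23, 4.37], [0.02, 3.11], [-2.88, 2.88]. Speed limits (rad/s): [2.39, 2.39, 3.01, 3.14, 3.14, 3.14].

### API

Orientations are given as a unit quaternion [w, x, y, z].
In Python, from rig import * gives the robot as it stands.
- The arm moves only by the tool step_arm, never from a script. Its argument "commands" is text: rows parted by semicolons, each of 7 numbers parted by spaces: the opening, from 0 (shut) to 1 (fully open), then the shift along the tool's x, y, z in cm, then the turn, a rotation vector about the tool's x, y, z in rad. In form: hand x y z rx ry rz; .... A call has 1 to 20 rows; each row is the pose to reach, as a shift and turn from the pose commanded when the call began, along the tool's axes at that moment; what a row does not reach only later rows make up. A row lasts 1/12 s, in which the tool goes at most 41.7 mm and 7.16 degrees, less where a joint would pass 70% of its speed; a pose out of reach is approached as far as the arm can. A call with a gripper value outside its range is refused whole. The fingers move at their own pace and stop on an object; "newtons" is the grip in N (left out, the last holds). Time passes only in rows, so rows that repeat a pose let the fingers close. It gives the time, the measured TCP pose, the force, the opening and the grip force at its end, in the units of the state.
- sense(): the state, without advancing time (a new reading comes with each control period).
- capture(name): name is "scene" or "top"; returns the picture (480x640x3 uint8, red, green, blue); there is no depth.
- camera_model(name): a dict with "mtx" (3x3 intrinsics, pixels), "eye" and "rotation" of the camera in the world. Camera axes: x right, y down, z forward; pixel columns grow to the right and rows downward; lengths in mm; the calibration is good to about 2 mm. A picture is of the moment at which its call begins. camera_model takes no time and is no camera call.
- finish_job(): hands the job in; it is judged then, once.
Trained networks look in the newest picture that a camera, given by its name, has taken for a name from the list of things; names that differ only in an ending like _2 or _b are one class to them, and where a whole thing is asked for, a point or a joint stands for the part that bears it (a point fixed in the world has none). Each returns a list of dicts, best first, with "score" (0 to 1); they miss things now and then, are a little off and sometimes report something else, mostly with a low value. They report only what shows in the picture. A call takes as long as a camera call.
- search_frame(camera, label): "rect" ([centre column, centre row, width, height] in pixels, round what is visible of it).
- trace(camera, label): "mask" (480x640 bool, what is visible of it) and "rect" ([centre column, centre row, width, height] in pixels, round what is visible of it).
- spot_point(camera, label): "xy" ([column, row] in pixels: a listed point, or the origin of a listed thing).
The state is a dict: "time_s": time; "joints": joint angles; "dq": joint speeds; "tau": joint torques, N m; "eef_pos": TCP position; "ee_rot": TCP orientation; "force": force on the tool from outside, world axes, zero at the start; "wrist_torque": the same for the moment, N m; "grip_width": opening from 0.0 (shut) to 1.0 (fully open); "grip_force": force on a finger pad.
Only numpy, scipy, OpenCV 4.12 (cv2) and the standard library are available. Lean on these libraries where they do the work, as an engineer would, in place of code of your own. Each camera call takes 0.05 s, during which the arm holds its last target. There are 200 camera calls.

## Working session

There is one attempt and no reset: what is moved stays moved. The work goes in short steps, Python scripts to look and compute and a tool call to move; the robot and the scene stay as the last step left them, time stands still between calls to the robot, and variables do not carry over. Pictures are saved under pics/ and viewed, at most 12 in all, crops included, and the job is handed in when it is done.

Besides the shell and the picture viewer there is one more tool, called in YAML: its name, and indented under it one key for each argument. step_arm: Moves the arm, as the interface text tells. Its arguments: {"type":"object","properties":{"commands":{"type":"string"},"newtons":{"type":"number"}},"required":["commands"]}

```bash
mkdir -p pics
cat > h.py <<'E'
from rig import *
import numpy as np, cv2
def ray(cam,px):
    m=camera_model(cam);d=np.array(m["rotation"])@np.linalg.inv(np.array(m["mtx"]))@np.array([px[0],px[1],1.]);return np.array(m["eye"],float),d
def at(cam,px,z):
    e,d=ray(cam,px);return e+d*(z-e[2])/d[2]
def proj(cam,p):
    m=camera_model(cam);c=np.array(m["rotation"]).T@(np.array(p,float)-np.array(m["eye"]));u=np.array(m["mtx"])@c;return u[:2]/u[2]
E
python3 - <<'E'
from h import *
for c in("scene","top"):
    cv2.imwrite(f"pics/{c}0.png",capture(c)[:,:,::-1]); m=camera_model(c); print(c,np.round(m["eye"]),np.round(m["rotation"],2).tolist(),np.round(m["mtx"][0][0]))
    for l,z in(("duster",0),("bay",0),("bay_home",0),("gate_hinge",28),("gate_tip",28),("jar",0),("carton",0),("cup",0),("driver",0)):
        for r in spot_point(c,l)[:2]: print(l,round(r["score"],2),np.round(r["xy"]),np.round(at(c,r["xy"],z)[:2]))
print(sense())
E
```

```text
scene [1429.   90.  650.] [-0.32, 0.63, 0.63, -0.33] 526.0Traceback (most recent call last):
  File "<stdin>", line 5, in <module>
  File "h.py", line 6, in at
    e,d=ray(cam,px);return e+d*(z-e[2])/d[2]
        ~~~^^^^^^^^
  File "h.py", line 4, in ray
    m=camera_model(cam);d=np.array(m["rotation"])@np.linalg.inv(np.array(m["mtx"]))@np.array([px[0],px[1],1.]);return np.array(m["eye"],float),d
                          ~~~~~~~~~~~~~~~~~~~~~~~^~~~~~~~~~~~~~~~~~~~~~~~~~~~~~~~~~
ValueError: matmul: Input operand 1 has a mismatch in its core dimension 0, with gufunc signature (n?,k),(k,m?)->(n?,m?) (size 3 is different from 4)
```

```bash
cat > h.py <<'E'
from rig import *
import numpy as np, cv2
from scipy.spatial.transform import Rotation as R
def rot(q): return R.from_quat(np.roll(q,-1)).as_matrix()
def ray(cam,px):
    m=camera_model(cam);d=rot(m["rotation"])@np.linalg.inv(np.array(m["mtx"]))@np.array([px[0],px[1],1.]);return np.array(m["eye"],float),d
def at(cam,px,z):
    e,d=ray(cam,px);return e+d*(z-e[2])/d[2]
def proj(cam,p):
    m=camera_model(cam);c=rot(m["rotation"]).T@(np.array(p,float)-np.array(m["eye"]));u=np.array(m["mtx"])@c;return u[:2]/u[2]
E
python3 - <<'E'
from h import *
for c in("scene","top"):
    cv2.imwrite(f"pics/{c}0.png",capture(c)[:,:,::-1]); m=camera_model(c); print(c,np.round(m["eye"]),np.round(rot(m["rotation"]),2).tolist(),np.round(m["mtx"][0][0]))
    for l,z in(("duster",0),("bay",0),("bay_home",0),("gate_hinge",28),("gate_tip",28),("jar",0),("carton",0),("cup",0),("driver",0)):
        for r in spot_point(c,l)[:2]: print(l,round(r["score"],2),np.round(r["xy"]),np.round(at(c,r["xy"],z)[:2]))
print(sense())
E
```

```text
scene [1429.   90.  650.] [[0.0, 0.58, -0.82], [1.0, -0.01, -0.01], [-0.01, -0.82, -0.58]] 526.0
duster 0.87 [184. 253.] [ 554. -214.]
bay 0.98 [386. 250.] [548. 207.]
bay_home 0.62 [416. 250.] [548. 267.]
gate_hinge 0.66 [382. 254.] [600. 192.]
gate_tip 0.62 [330. 256.] [603.  89.]
gate_tip 0.29 [141. 310.] [ 754. -239.]
jar 0.87 [140. 310.] [ 724. -257.]
carton 0.55 [246. 319.] [751. -61.]
cup 0.73 [493. 285.] [663. 400.]
driver 0.66 [476. 221.] [443. 417.]
top [ 424.   82. 1116.] [[0.02, -0.99, 0.16], [-1.0, -0.02, 0.0], [0.0, -0.16, -0.99]] 571.0
duster 0.57 [464. 256.] [ 567. -216.]
duster 0.57 [383. 160.] [758. -56.]
bay_home 0.9 [219. 252.] [564. 266.]
gate_hinge 0.58 [253. 228.] [608. 197.]
gate_tip 0.86 [310. 226.] [614.  88.]
jar 0.8 [476. 176.] [ 729. -245.]
carton 0.67 [385. 161.] [756. -61.]
cup 0.55 [158. 205.] [656. 391.]
driver 0.88 [142. 311.] [445. 408.]
{'time_s': 1.1, 'joints': array([-1.42738500e+00,  3.12892358e-01,  1.49775054e+00,  2.82529740e-06,
        1.33099406e+00, -2.23378397e-01]), 'dq': array([-0.00026859,  0.00163603,  0.00034015,  0.00134145,  0.0007498 ,
        0.00086118]), 'tau': array([ 2.98760306e-04, -4.12168264e+01, -2.59898579e+01, -2.21337987e-04,
        4.38607722e-04, -5.62116711e-06]), 'eef_pos': array([ 188.27401481, -490.06757323,  248.27904353]), 'ee_rot': array([-2.20779665e-05,  9.83230305e-01,  1.82368220e-01,  2.25654172e-06]), 'force': array([-0.13632104,  0.40258183, -0.28950707]), 'wrist_torque': array([-0.03986854,  0.03930508, -0.02995118]), 'grip_force': 0.0, 'grip_width': 0.9970496450862182}
```

View pics/scene0.png

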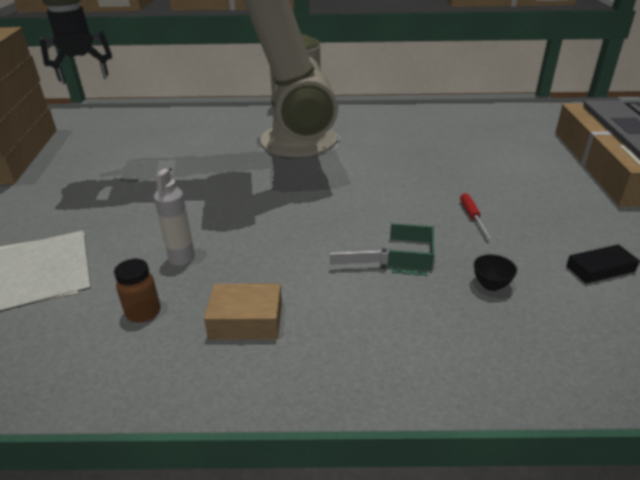

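View pics/top0.png

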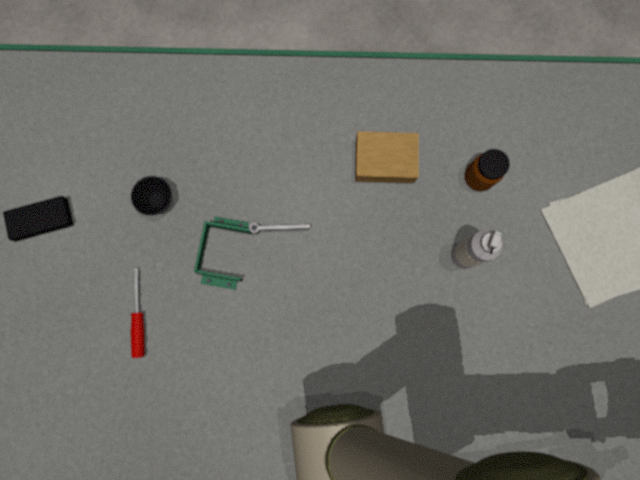

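The bay opens toward world -y, with its inside at about (220,250) in the top picture. The gate bar runs from (253,228) to (310,226) and the can's foot is near (464,256). Nothing stands on the straight way between the can and the bay. Next I'll fit outlines to the masks to refine these poses.

```bash
cat >> h.py <<'E'
def hull(cam,P,im):
    q=np.array([proj(cam,p) for p in P])
    cv2.fillConvexPoly(im,cv2.convexHull((q*16).astype(np.int32)),1,shift=4)
def box(x0,x1,y0,y1,z0,z1): return [np.array([x,y,z]) for x in(x0,x1) for y in(y0,y1) for z in(z0,z1)]
def tf(P,x,y,a): 
    c,s=np.cos(a),np.sin(a); return [(x+c*p[0]-s*p[1],y+s*p[0]+c*p[1],p[2]) for p in P]
def cyl(r,z0,z1): return [np.array([r*np.cos(t),r*np.sin(t),z]) for t in np.arange(0,6.28,.3) for z in(z0,z1)]
SH={"bay":[box(0,90,45,50,0,40),box(0,90,-50,-45,0,40),box(85,90,-50,50,0,40)],"duster":[cyl(27,0,150),cyl(12,150,200)],"gate_tip":[box(-3,3,0,106,15,41)]}
from scipy.optimize import minimize
def masks(l,cams=("scene","top")):
    o={}
    for c in cams:
        t=trace(c,l)
        if t and t[0]["score"]>.3: o[c]=t[0]["mask"]
    return o
def fit(l,M,p0,step=8):
    def cost(p):
        s=0
        for c,m in M.items():
            im=np.zeros((480,640),np.uint8)
            for P in SH[l]: hull(c,tf(P,p[0],p[1],p[2] if len(p)>2 else 0),im)
            b=im>0; s+=1-(b&m).sum()/max(1,(b|m).sum())
        return s
    d=np.array([step,step,.08])[:len(p0)]
    r=minimize(cost,p0,method="Nelder-Mead",options=dict(initial_simplex=np.vstack([p0]+[np.array(p0)+np.eye(len(p0))[i]*d[i] for i in range(len(p0))]),xatol=.1,fatol=1e-4))
    return np.round(r.x,3),round(r.fun/len(M),3)
E
python3 - <<'E'
from h import *
capture("scene");capture("top")
for l,p in(("bay",[555,208,1.48]),("duster",[560,-215]),("gate_tip",[605,196,3.1])):
    M=masks(l); print(l,{c:int(m.sum()) for c,m in M.items()},fit(l,M,p))
    for c in M: print(c,fit(l,{c:M[c]},p))
im=cv2.imread("pics/top0.png");cv2.imwrite("pics/c1.png",cv2.resize(im[190:310,170:330],None,fx=5,fy=5,interpolation=2))
E
```

```text
Traceback (most recent call last):
  File "h.py", line 35, in fit
    r=minimize(cost,p0,method="Nelder-Mead",options=dict(initial_simplex=np.vstack([p0]+[np.array(p0)+np.eye(len(p0))[i]*d[i] for i in range(len(p0))]),xatol=.1,fatol=1e-4))
  File "h.py", line 31, in cost
    for P in SH[l]: hull(c,tf(P,p[0],p[1],p[2] if len(p)>2 else 0),im)
                    ~~~~^^^^^^^^^^^^^^^^^^^^^^^^^^^^^^^^^^^^^^^^^^^^^^
  File "h.py", line 12, in hull
    q=np.array([proj(cam,p) for p in P])
                ~~~~^^^^^^^
  File "h.py", line 10, in proj
    m=camera_model(cam);c=rot(m["rotation"]).T@(np.array(p,float)-np.array(m["eye"]));u=np.array(m["mtx"])@c;return u[:2]/u[2]
ValueError: time passes only in moves, steps and waits
```

```bash
sed -i 's/^from scipy.spatial.*/&\nfrom functools import cache\ncamera_model=cache(camera_model)/' h.py
python3 - <<'E'
from h import *
im=cv2.imread("pics/top0.png");cv2.imwrite("pics/c1.png",cv2.resize(im[190:310,170:330],None,fx=5,fy=5,interpolation=2))
capture("scene");capture("top")
for l,p in(("bay",[555,208,1.48]),("duster",[560,-215]),("gate_tip",[605,196,3.1])):
    M=masks(l); print(l,{c:int(m.sum()) for c,m in M.items()},fit(l,M,p))
    for c in M: print(c,fit(l,{c:M[c]},p))
print(sense()["time_s"])
E
```

```text
bay {'scene': 2578, 'top': 1831} (array([554.605, 209.051,   1.412]), np.float64(0.475))
scene (array([556.408, 208.908,   1.398]), np.float64(0.368))
top (array([553.883, 209.296,   1.397]), np.float64(0.562))
duster {'scene': 700, 'top': 1406} (array([ 568.25 , -217.875]), np.float64(0.539))
scene (array([ 560., -215.]), np.float64(1.0))
top (array([ 568.25 , -217.875]), np.float64(0.078))
gate_tip {'scene': 689, 'top': 244} (array([603.728, 198.114,   3.219]), np.float64(0.24))
scene (array([608.985, 198.184,   3.17 ]), np.float64(0.112))
top (array([603.435, 196.098,   3.217]), np.float64(0.325))
1.7
```

View pics/c1.png

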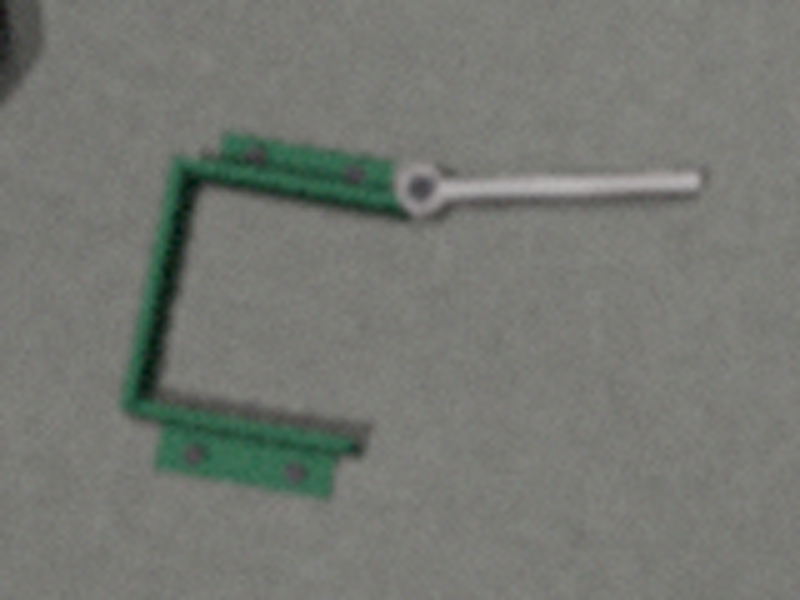

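The crop shows the bay's outer back corners at crop (180,157) and (128,407) and the free wall end at (362,448). The hinge post is at (421,187) and the gate end at (700,181). I'll turn these into positions.

Run:
```python
from h import *
f=lambda u,v:(170+u/5-.4,190+v/5-.4)
pts=dict(bA=((180,157),40,(90,-50)),bB=((128,407),40,(90,50)),wE=((362,448),40,(0,47.5)),hin=((421,187),44,(-7,-53)))
W=np.array([at("top",f(*v[0]),v[1])[:2] for v in pts.values()]);B=np.array([v[2] for v in pts.values()],float)
print(np.round(W,1).tolist())
w=W-W.mean(0);b=B-B.mean(0);a=np.arctan2((b[:,0]*w[:,1]-b[:,1]*w[:,0]).sum(),(b*w).sum());Rm=np.array([[np.cos(a),-np.sin(a)],[np.sin(a),np.cos(a)]])
t=W.mean(0)-Rm@B.mean(0);print("bay",t,a,"res",np.round(W-(B@Rm.T+t),1).tolist(),"home",Rm@[58,0]+t,"hinge",Rm@[-7,-53]+t)
g=at("top",f(700,181),41)[:2];print("gate end",g,"gate ang",np.arctan2(*(g-(Rm@[-7,-53]+t))[::-1])-a-np.pi/2+2*np.pi)
T=trace("scene","duster");[print(round(t["score"],2),np.round(t["rect"])) for t in T]
# proj of can axis
for p in((568,-218),(560,-216)):
  for c in("scene","top"): print(p,c,np.round(proj(c,(*p,0))),np.round(proj(c,(*p,200))))
```

```text
[[617.7, 287.2], [521.5, 301.8], [508.0, 212.9], [607.4, 194.1]]
bay [555.99617634 206.40740108] 1.4247624662551777 res [[-0.8, -1.0], [1.9, -0.9], [-1.0, -0.4], [-0.0, 2.3]] home [564.43606742 263.79004862] hinge [607.41343638 191.76959487]
gate end [612.53592015  87.9740305 ] gate ang 1.7661418425919821
0.61 [361. 258.  58.  16.]
0.55 [174. 217.  43. 101.]
(568, -218) scene [180. 257.] [162. 171.]
(568, -218) top [465. 255.] [497. 240.]
(560, -216) scene [182. 255.] [164. 169.]
(560, -216) top [464. 259.] [496. 245.]
```

```bash
cat >> h.py <<'E'
PSI=1.425; TILT=np.radians(50)
def goal(psi=PSI,a=TILT):
    f=np.array([np.cos(psi),np.sin(psi),0]);k=np.array([0,0,1.]);y=np.array([np.sin(psi),-np.cos(psi),0])
    return np.column_stack([np.cos(a)*f+np.sin(a)*k,y,np.sin(a)*f-np.cos(a)*k])
def cmd(pos,Rg=None):
    s=sense();R0=rot(s["ee_rot"]);sh=R0.T@(np.array(pos)-s["eef_pos"])/10
    t=R.from_matrix(R0.T@(goal() if Rg is None else Rg)).as_rotvec();print("shift",np.round(sh,2),"turn",np.round(t,3))
E
python3 - <<'E'
from h import *
cmd((545,-330,150))
E
```

```text
shift [39.04 -2.15  9.83] turn [ 0.461  0.788 -0.988]
```

step_arm:
  commands: "0.4 39 -2.1 9.8 0.461 0.788 -0.988; 0.4 39 -2.1 9.8 0.461 0.788 -0.988; 0.4 39 -2.1 9.8 0.461 0.788 -0.988; 0.4 39 -2.1 9.8 0.461 0.788 -0.988; 0.4 39 -2.1 9.8 0.461 0.788 -0.988; 0.4 39 -2.1 9.8 0.461 0.788 -0.988; 0.4 39 -2.1 9.8 0.461 0.788 -0.988; 0.4 39 -2.1 9.8 0.461 0.788 -0.988; 0.4 39 -2.1 9.8 0.461 0.788 -0.988; 0.4 39 -2.1 9.8 0.461 0.788 -0.988; 0.4 39 -2.1 9.8 0.461 0.788 -0.988; 0.4 39 -2.1 9.8 0.461 0.788 -0.988; 0.4 39 -2.1 9.8 0.461 0.788 -0.988; 0.4 39 -2.1 9.8 0.461 0.788 -0.988; 0.4 39 -2.1 9.8 0.461 0.788 -0.988; 0.4 39 -2.1 9.8 0.461 0.788 -0.988; 0.4 39 -2.1 9.8 0.461 0.788 -0.988; 0.4 39 -2.1 9.8 0.461 0.788 -0.988"

```text
time_s: 3.25
eef_pos: [544.6, -330.8, 150.8]
ee_rot: [-0.276, 0.686, 0.592, 0.32]
force: [-0.6, -0.4, -0.4]
grip_width: 0.399
grip_force: 0.0
```

Run:
```python
from h import *
cmd((550,-318,28))
s=sense();print(np.round(s["joints"],2),np.round(rot(s["ee_rot"])-goal(),3).tolist())
```

```text
shift [-8.54  0.34  8.93] turn [0. 0. 0.]
[-0.94  0.93  0.95  0.6   1.9  -0.79] [[-0.0, -0.0, 0.0], [0.0, -0.0, -0.0], [-0.0, 0.0, -0.0]]
```

step_arm:
  commands: "0.4 -8.5 0.3 8.9 0 0 0; 0.4 -8.5 0.3 8.9 0 0 0; 0.4 -8.5 0.3 8.9 0 0 0; 0.4 -8.5 0.3 8.9 0 0 0; 0.4 -8.5 0.3 8.9 0 0 0; 0.4 -8.5 0.3 8.9 0 0 0"

```text
time_s: 3.75
eef_pos: [550.4, -318.7, 30.7]
ee_rot: [-0.275, 0.686, 0.593, 0.32]
force: [-0.9, -0.6, 1.7]
grip_width: 0.4
grip_force: 0.0
```

Run:
```python
from h import *
a=capture("scene");b=capture("top");cv2.imwrite("pics/c2.png",np.hstack([cv2.resize(a[120:320,90:290],(400,400),interpolation=2),cv2.resize(b[170:370,400:600],(400,400),interpolation=2)])[:,:,::-1])
print(sense()["eef_pos"])
M=masks("duster",("top",)); print(fit("duster",M,[566,-217]))
```

```text
[ 550.48022539 -318.92597495   31.05246235]
(array([ 567.2  , -214.304]), np.float64(0.058))
```

View pics/c2.png

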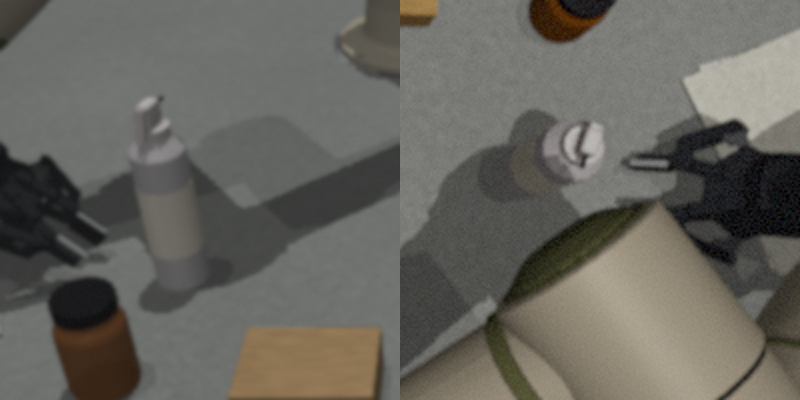

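The can is upright and undisturbed, with its foot at about (567,-214) and the fingers standing behind it. I'll lift about 3 mm to clear the bench and creep into contact.

step_arm:
  commands: "0.4 0.87 0 0.58 0 0 0; 0.4 1.52 0 1.34 0 0 0; 0.4 2.16 0 2.11 0 0 0; 0.4 2.8 0 2.87 0 0 0; 0.4 3.06 0 3.18 0 0 0; 0.4 3.32 0 3.49 0 0 0; 0.4 3.57 0 3.79 0 0 0; 0.4 3.83 0 4.1 0 0 0; 0.4 4.09 0 4.41 0 0 0; 0.4 4.35 0 4.71 0 0 0; 0.4 4.6 0 5.02 0 0 0; 0.4 4.86 0 5.33 0 0 0; 0.4 5.12 0 5.63 0 0 0; 0.4 5.37 0 5.94 0 0 0"

```text
time_s: 5.07
eef_pos: [561.3, -238.2, 31.0]
ee_rot: [-0.276, 0.686, 0.593, 0.32]
force: [0.1, -1.8, 0.1]
grip_width: 0.397
grip_force: 0.9
```

```bash
cat >> h.py <<'E'
def bayc(p):
    d=np.array(p)[:2]-[556,206.4];return np.round([d[0]*np.cos(PSI)+d[1]*np.sin(PSI),d[0]*np.sin(PSI)-d[1]*np.cos(PSI)],1)
E
python3 - <<'E'
from h import *
a=capture("scene");b=capture("top");cv2.imwrite("pics/c3.png",np.hstack([cv2.resize(a[120:320,90:290],(400,400),interpolation=2),cv2.resize(b[170:370,400:600],(400,400),interpolation=2)])[:,:,::-1])
s=sense();print(s["eef_pos"],bayc(s["eef_pos"]),s["force"])
M=masks("duster",("top",));r=fit("duster",M,[567,-205]); print(r,bayc(r[0]))
E
```

```text
[ 561.34935092 -237.78286707   31.02313443] [-438.7   69.8] [-0.38347825 -0.20570455 -1.22361259]
(array([ 567.57 , -202.346]), np.float64(0.061)) [-402.7   70.8]
```

View pics/c3.png

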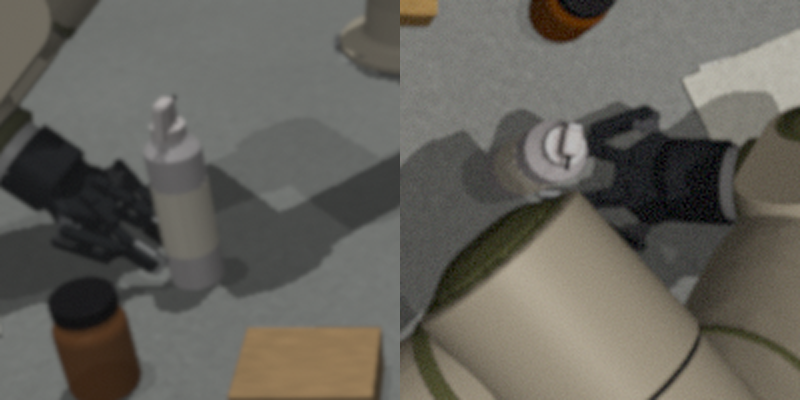

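Contact is made and the can is upright, 36 mm ahead of the TCP. Next I'll push it diagonally onto the bay line.

step_arm:
  commands: "0.4 0.32 -0.12 0.38 0 0 0; 0.4 0.64 -0.24 0.77 0 0 0; 0.4 0.96 -0.35 1.15 0 0 0; 0.4 1.29 -0.47 1.53 0 0 0; 0.4 1.61 -0.59 1.92 0 0 0; 0.4 1.93 -0.71 2.3 0 0 0; 0.4 2.25 -0.83 2.68 0 0 0; 0.4 2.57 -0.94 3.06 0 0 0; 0.4 2.89 -1.06 3.45 0 0 0; 0.4 3.21 -1.18 3.83 0 0 0; 0.4 3.54 -1.3 4.21 0 0 0; 0.4 3.86 -1.42 4.6 0 0 0; 0.4 4.18 -1.53 4.98 0 0 0; 0.4 4.5 -1.65 5.36 0 0 0; 0.4 4.82 -1.77 5.75 0 0 0; 0.4 5.14 -1.89 6.13 0 0 0; 0.4 5.47 -2 6.51 0 0 0; 0.4 5.79 -2.12 6.9 0 0 0; 0.4 6.11 -2.24 7.28 0 0 0; 0.4 6.43 -2.36 7.66 0 0 0"

```text
time_s: 6.88
eef_pos: [552.4, -135.5, 31.0]
ee_rot: [-0.276, 0.686, 0.593, 0.32]
force: [0.1, -1.7, -0.5]
grip_width: 0.402
grip_force: 0.8
```

```bash
cat > chk.py <<'E'
from h import *
import sys
capture("scene");capture("top");s=sense();b=bayc(s["eef_pos"]);print(np.round(s["eef_pos"],1),b,np.round(s["force"],1))
f=np.array([np.cos(PSI),np.sin(PSI)]);y=np.array([f[1],-f[0]]);g=s["eef_pos"][:2]+36*f
M=masks("duster")
for c in M:
    r=fit("duster",{c:M[c]},list(g)); print(c,r,bayc(r[0]))
E
python3 chk.py
```

```text
[ 552.3 -135.2   31.1] [-338.5   46. ] [ 0.5 -0.4 -1.1]
scene (array([555.681, -98.252]), np.float64(0.053)) [-301.5   43.9]
top (array([556.446, -97.167]), np.float64(0.048)) [-300.3   44.5]
```

Tracking is good, with the can upright and centred in the cradle. Same push again.

step_arm:
  commands: "0.4 0.32 -0.12 0.38 0 0 0; 0.4 0.64 -0.24 0.77 0 0 0; 0.4 0.96 -0.35 1.15 0 0 0; 0.4 1.29 -0.47 1.53 0 0 0; 0.4 1.61 -0.59 1.92 0 0 0; 0.4 1.93 -0.71 2.3 0 0 0; 0.4 2.25 -0.83 2.68 0 0 0; 0.4 2.57 -0.94 3.06 0 0 0; 0.4 2.89 -1.06 3.45 0 0 0; 0.4 3.21 -1.18 3.83 0 0 0; 0.4 3.54 -1.3 4.21 0 0 0; 0.4 3.86 -1.42 4.6 0 0 0; 0.4 4.18 -1.53 4.98 0 0 0; 0.4 4.5 -1.65 5.36 0 0 0; 0.4 4.82 -1.77 5.75 0 0 0; 0.4 5.14 -1.89 6.13 0 0 0; 0.4 5.47 -2 6.51 0 0 0; 0.4 5.79 -2.12 6.9 0 0 0; 0.4 6.11 -2.24 7.28 0 0 0; 0.4 6.43 -2.36 7.66 0 0 0"

```text
time_s: 8.75
eef_pos: [543.5, -33.2, 31.1]
ee_rot: [-0.277, 0.686, 0.593, 0.32]
force: [0.9, -2.7, -0.8]
grip_width: 0.401
grip_force: 0.8
```

```bash
python3 chk.py
```

```text
[543.4 -32.8  31.1] [-238.5   22.3] [-1.  -1.   0.3]
scene (array([546.159,   3.831]), np.float64(0.069)) [-201.8   19.7]
top (array([547.755,   4.977]), np.float64(0.077)) [-200.5   21.1]
```

step_arm:
  commands: "0.4 0.32 -0.11 0.38 0 0 0; 0.4 0.64 -0.22 0.77 0 0 0; 0.4 0.96 -0.33 1.15 0 0 0; 0.4 1.29 -0.44 1.53 0 0 0; 0.4 1.61 -0.55 1.92 0 0 0; 0.4 1.93 -0.66 2.3 0 0 0; 0.4 2.25 -0.77 2.68 0 0 0; 0.4 2.57 -0.88 3.06 0 0 0; 0.4 2.89 -0.99 3.45 0 0 0; 0.4 3.21 -1.1 3.83 0 0 0; 0.4 3.54 -1.21 4.21 0 0 0; 0.4 3.86 -1.32 4.6 0 0 0; 0.4 4.18 -1.43 4.98 0 0 0; 0.4 4.5 -1.54 5.36 0 0 0; 0.4 4.82 -1.65 5.75 0 0 0; 0.4 5.14 -1.76 6.13 0 0 0; 0.4 5.47 -1.87 6.51 0 0 0; 0.4 5.79 -1.98 6.9 0 0 0; 0.4 6.11 -2.09 7.28 0 0 0; 0.4 6.43 -2.2 7.66 0 0 0"

```text
time_s: 10.62
eef_pos: [536.3, 69.0, 31.2]
ee_rot: [-0.276, 0.686, 0.593, 0.32]
force: [0.6, -1.3, -0.5]
grip_width: 0.403
grip_force: 0.8
```

```bash
python3 chk.py
python3 - <<'E'
from h import *
a=capture("scene");b=capture("top");cv2.imwrite("pics/c4.png",np.hstack([cv2.resize(a[110:310,270:470],(400,400),interpolation=2),cv2.resize(b[150:350,180:380],(400,400),interpolation=2)])[:,:,::-1])
E
```

```text
[536.1  69.3  31.2] [-138.5    0.2] [ 0.3 -0.7 -0.3]
scene (array([531.635, 106.243]), np.float64(0.082)) [-102.6   -9.6]
top (array([539.787, 107.   ]), np.float64(0.092)) [-100.7   -1.6]
```

View pics/c4.png

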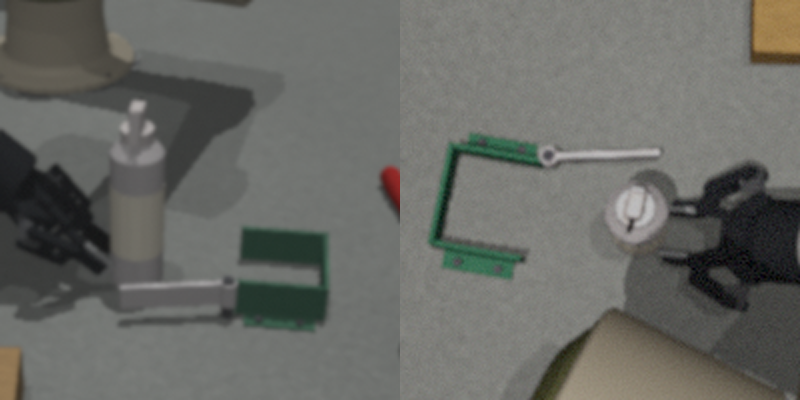

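The can is upright about 100 mm before the mouth and centred on it. The gripper's knuckles look wide (top crop rows 165-305), so I'll back off and cut the tilt to 40° so that they pass above the gate and post.

Run:
```python
from h import *
s=sense();p=s["eef_pos"];f=np.array([np.cos(PSI),np.sin(PSI),0])
q=p-20*f;q[2]=31;cmd(q,goal(a=np.radians(40)))
```

```text
shift [-1.3  -0.   -1.52] turn [-0.    -0.175  0.   ]
```

step_arm:
  commands: "0.4 -1.3 0 -1.5 0 0 0; 0.4 -1.3 0 -1.5 0 -0.09 0; 0.4 -1.3 0 -1.5 0 -0.175 0; 0.4 -1.3 0 -1.5 0 -0.175 0; 0.4 -1.3 0 -1.5 0 -0.175 0"

```text
time_s: 11.33
eef_pos: [533.5, 49.2, 31.3]
ee_rot: [-0.224, 0.71, 0.615, 0.26]
force: [-0.0, -1.4, -0.7]
grip_width: 0.402
grip_force: 0.0
```

```bash
python3 chk.py
```

```text
[533.2  48.8  30.6] [-159.2    0.4] [-0.3 -0.3 -0. ]
scene (array([531.984, 106.937]), np.float64(0.11)) [-101.9   -9.3]
top (array([539.781, 106.847]), np.float64(0.043)) [-100.9   -1.6]
```

step_arm:
  commands: "0.4 0.38 0 0.32 0 0 0; 0.4 0.77 0 0.64 0 0 0; 0.4 1.15 0 0.96 0 0 0; 0.4 1.53 0 1.29 0 0 0; 0.4 1.92 0 1.61 0 0 0; 0.4 2.3 0 1.93 0 0 0; 0.4 2.68 0 2.25 0 0 0; 0.4 3.06 0 2.57 0 0 0; 0.4 3.45 0 2.89 0 0 0; 0.4 3.83 0 3.21 0 0 0; 0.4 4.21 0 3.54 0 0 0; 0.4 4.6 0 3.86 0 0 0; 0.4 4.98 0 4.18 0 0 0; 0.4 5.36 0 4.5 0 0 0; 0.4 5.75 0 4.82 0 0 0; 0.4 6.13 0 5.14 0 0 0; 0.4 6.51 0 5.47 0 0 0; 0.4 6.9 0 5.79 0 0 0; 0.4 7.28 0 6.11 0 0 0; 0.4 7.66 0 6.43 0 0 0"

```text
time_s: 13.2
eef_pos: [548.0, 148.3, 30.8]
ee_rot: [-0.224, 0.711, 0.614, 0.259]
force: [0.1, -1.3, -0.0]
grip_width: 0.403
grip_force: 0.6
```

```bash
python3 chk.py
python3 - <<'E'
from h import *
a=capture("scene");b=capture("top");cv2.imwrite("pics/c5.png",np.hstack([cv2.resize(a[110:310,270:470],(400,400),interpolation=2),cv2.resize(b[150:350,180:380],(400,400),interpolation=2)])[:,:,::-1])
E
```

```text
[547.9 148.6  30.9] [-58.4   0.4] [-0.3  0.4  0. ]
scene (array([553.097, 184.208]), np.float64(1.0)) [-22.4   0.4]
top (array([551.546, 185.042]), np.float64(0.059)) [-21.8  -1.3]
```

View pics/c5.png

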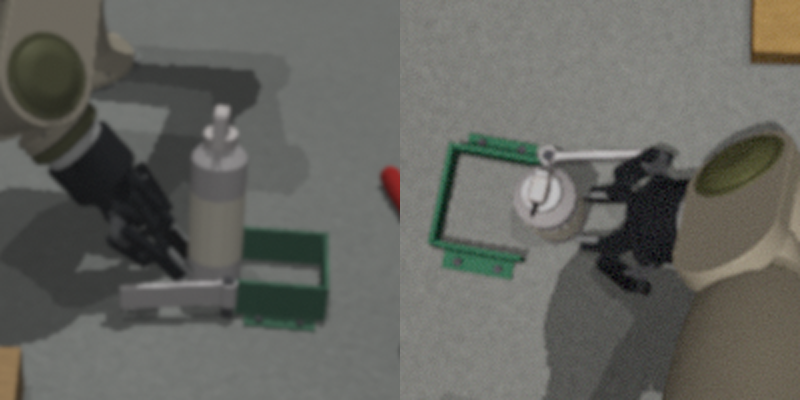

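The can is entering the mouth centred, and the knuckle passes above the gate without moving it. I'll push 70 mm more.

step_arm:
  commands: "0.4 0.38 0 0.32 0 0 0; 0.4 0.77 0 0.64 0 0 0; 0.4 1.15 0 0.96 0 0 0; 0.4 1.53 0 1.29 0 0 0; 0.4 1.92 0 1.61 0 0 0; 0.4 2.3 0 1.93 0 0 0; 0.4 2.68 0 2.25 0 0 0; 0.4 3.06 0 2.57 0 0 0; 0.4 3.45 0 2.89 0 0 0; 0.4 3.83 0 3.21 0 0 0; 0.4 4.21 0 3.54 0 0 0; 0.4 4.6 0 3.86 0 0 0; 0.4 4.98 0 4.18 0 0 0; 0.4 5.36 0 4.5 0 0 0"

```text
time_s: 14.67
eef_pos: [558.1, 217.5, 30.8]
ee_rot: [-0.224, 0.711, 0.614, 0.259]
force: [-0.3, -1.8, -0.8]
grip_width: 0.401
grip_force: 0.8
```

```bash
python3 chk.py
python3 - <<'E'
from h import *
r=trace("top","gate_tip");print(r[0]["rect"] if r else 0)
E
```

```text
[558.  217.8  30.8] [11.6  0.3] [0.2 0.2 0.1]
scene (array([531.236, 260.214]), np.float64(0.143)) [ 49.6 -32.3]
top (array([562.086, 254.284]), np.float64(0.068)) [48.3 -0.9]
[279.6, 226.4, 6.0, 2.9]
```

Only about 10 mm left, so I'll go 2 mm per row and stop after 10 mm to watch the force.

step_arm:
  commands: "0.4 0.15 0 0.13 0 0 0; 0.4 0.31 0 0.26 0 0 0; 0.4 0.46 0 0.39 0 0 0; 0.4 0.57 0 0.48 0 0 0; 0.4 0.65 0 0.55 0 0 0; 0.4 0.69 0 0.58 0 0 0; 0.4 0.73 0 0.61 0 0 0; 0.4 0.77 0 0.64 0 0 0"

```text
time_s: 15.58
eef_pos: [559.5, 227.0, 30.8]
ee_rot: [-0.224, 0.711, 0.614, 0.259]
force: [-0.3, -2.3, -0.6]
grip_width: 0.401
grip_force: 0.8
```

```bash
python3 chk.py
```

```text
[559.5 227.   30.8] [20.9  0.5] [-0.6 -1.3  0.4]
top (array([564.71 , 263.644]), np.float64(0.045)) [57.9  0.3]
```

step_arm:
  commands: "0.4 0.08 0 0.06 0 0 0; 0.4 0.08 0 0.06 0 0 0; 0.4 0.15 0 0.13 0 0 0; 0.4 0.15 0 0.13 0 0 0"

```text
time_s: 16.12
eef_pos: [559.8, 229.0, 30.8]
ee_rot: [-0.224, 0.711, 0.614, 0.259]
force: [-0.3, -1.8, 0.2]
grip_width: 0.398
grip_force: 0.7
```

```bash
python3 chk.py
```

```text
[559.8 229.   30.8] [22.9  0.5] [ 0.1 -0.9 -0.4]
scene (array([537.637, 271.362]), np.float64(0.127)) [ 61.6 -27.6]
top (array([564.524, 265.374]), np.float64(0.041)) [59.6 -0.1]
```

Still free sliding (force under 2 N), so I'll continue in 1 mm steps.

step_arm:
  commands: "0.4 0.08 0 0.06 0 0 0; 0.4 0.08 0 0.06 0 0 0; 0.4 0.15 0 0.13 0 0 0; 0.4 0.15 0 0.13 0 0 0"

```text
time_s: 16.65
eef_pos: [560.1, 230.6, 30.7]
ee_rot: [-0.223, 0.711, 0.615, 0.259]
force: [-1.1, -5.1, 0.9]
grip_width: 0.4
grip_force: 2.4
```

```bash
python3 chk.py
```

```text
[560.1 230.6  30.7] [24.6  0.6] [-1.  -5.   0.2]
scene (array([534.924, 273.144]), np.float64(0.121)) [ 63.  -30.5]
top (array([563.648, 266.194]), np.float64(0.06)) [60.3 -1.1]
```

The steady 5 N shows the can stands against the back wall. I'll retreat straight back, rise, close the fingers and go round to the gate's outer side.

step_arm:
  commands: "0.4 -0.4 0 -0.3 0 0 0; 0.4 -1.5 0 -1.3 0 0 0; 0.4 -3.1 0 -2.6 0 0 0; 0.4 -5.4 0 -4.5 0 0 0; 0.4 -7.7 0 -6.4 0 0 0; 0.4 -10 0 -8.4 0 0 0; 0.4 -12.3 0 -10.3 0 0 0; 0.4 -13.4 0 -11.2 0 0 0; 0.3 -11.5 0 -13.5 0 0 0; 0.2 -9.5 0 -15.8 0 0 0; 0 -9.5 3 -15.8 0 0 0; 0 -9.5 6 -15.8 0 0 0; 0 -9.5 9 -15.8 0 0 0; 0 -9.5 12.4 -15.8 0 0 0; 0 -9.5 12.4 -15.8 0 0 0; 0 -9.5 12.4 -15.8 0 0 0"

```text
time_s: 18.18
eef_pos: [657.9, 40.5, 90.1]
ee_rot: [-0.224, 0.711, 0.615, 0.259]
force: [-0.3, 1.0, -0.1]
grip_width: 0.0
grip_force: 0.0
```

```bash
cat >> h.py <<'E'
def bw(fw,lat,z):
    f=np.array([np.cos(PSI),np.sin(PSI)]);y=np.array([f[1],-f[0]]);return (*(np.array([556,206.4])+fw*f+lat*y),z)
E
python3 chk.py
python3 - <<'E'
from h import *
G=goal(a=np.radians(40))
cmd(bw(-97,125,90),G);cmd(bw(-97,125,34),G);print(sense()["grip_width"])
a=capture("scene");b=capture("top");cv2.imwrite("pics/c6.png",np.hstack([cv2.resize(a[110:310,270:470],(400,400),interpolation=2),cv2.resize(b[150:350,180:380],(400,400),interpolation=2)])[:,:,::-1])
m=masks("gate_tip");print(fit("gate_tip",m,[608,193,3.19]))
E
```

```text
[656.6  40.8  90.4] [-149.3  123.6] [0.2 0.7 0.3]
scene (array([661.807,  76.368]), np.float64(1.0)) [-113.3  123.6]
top (array([661.807,  76.368]), np.float64(1.0)) [-113.3  123.6]
shift [3.96 0.14 3.43] turn [-0.001 -0.    -0.   ]
shift [0.35 0.14 7.72] turn [-0.001 -0.    -0.   ]
0.002493527685245704
(array([604.666, 197.604,   3.207]), np.float64(0.216))
```

View pics/c6.png

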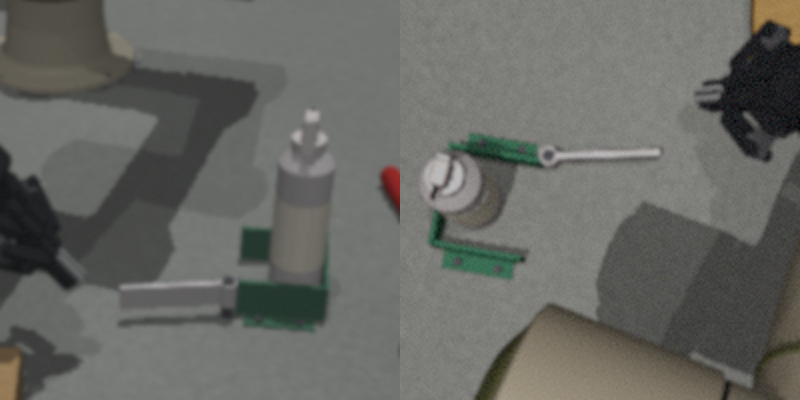

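The can stands upright against the back wall, the gate is unmoved (end at crop (660,153)) and the closed fingers are on its outer side. Next I'll go forward and down.

step_arm:
  commands: "0 2 0.1 1.7 0 0 0; 0 4 0.1 3.4 0 0 0; 0 4 0.1 3.4 0 0 0; 0 2.8 0.1 4.9 0 0 0; 0 1.6 0.1 6.3 0 0 0; 0 0.4 0.1 7.7 0 0 0; 0 0.4 0.1 7.7 0 0 0; 0 0.4 0.1 7.7 0 0 0"

```text
time_s: 19.25
eef_pos: [665.8, 92.1, 34.1]
ee_rot: [-0.224, 0.711, 0.614, 0.258]
force: [0.3, 0.4, 1.6]
grip_width: 0.001
grip_force: 0.0
```

Run:
```python
from h import *
s=sense();print(s["eef_pos"],bayc(s["eef_pos"]),s["force"]);G=goal(a=np.radians(40))
for p in((-100,86),(-97,51),(-80,18),(-58,-5),(-30,-12)): cmd(bw(*p,34),G)
```

```text
[665.7846478   92.09975388  34.11099848] [-97.1 125.2] [0.31950279 0.42366502 1.59854558]
shift [-0.23 -3.92 -0.17] turn [-0.001 -0.    -0.001]
shift [-0.   -7.42  0.03] turn [-0.001 -0.    -0.001]
shift [  1.3  -10.72   1.12] turn [-0.001 -0.    -0.001]
shift [  2.98 -13.02   2.54] turn [-0.001 -0.    -0.001]
shift [  5.12 -13.72   4.34] turn [-0.001 -0.    -0.001]
```

step_arm:
  commands: "0 -0.1 -1 -0.1 0 0 0; 0 -0.2 -2 -0.1 0 0 0; 0 -0.2 -3 -0.2 0 0 0; 0 -0.2 -3.9 -0.2 0 0 0; 0 -0.2 -4.6 -0.15 0 0 0; 0 -0.15 -5.3 -0.1 0 0 0; 0 -0.1 -6 -0.05 0 0 0; 0 -0.05 -6.7 0 0 0 0; 0 0 -7.4 0.03 0 0 0; 0 0.26 -8.1 0.25 0 0 0; 0 0.52 -8.75 0.47 0 0 0; 0 0.78 -9.4 0.7 0 0 0; 0 1.04 -10.1 0.9 0 0 0; 0 1.3 -10.7 1.12 0 0 0; 0 1.64 -11.2 1.4 0 0 0; 0 1.98 -11.65 1.7 0 0 0; 0 2.3 -12.1 1.97 0 0 0; 0 2.64 -12.55 2.25 0 0 0; 0 2.98 -13 2.54 0 0 0; 0 2.98 -13 2.54 0 0 0"

```text
time_s: 20.92
eef_pos: [542.3, 150.9, 34.0]
ee_rot: [-0.224, 0.711, 0.615, 0.258]
force: [-0.5, -0.2, -0.5]
grip_width: -0.001
grip_force: 0.0
```

Run:
```python
from h import *
s=sense();print(s["eef_pos"],bayc(s["eef_pos"]),s["force"]);G=goal(a=np.radians(40))
a=capture("scene");b=capture("top");cv2.imwrite("pics/c7.png",np.hstack([cv2.resize(a[110:310,270:470],(400,400),interpolation=2),cv2.resize(b[150:350,180:380],(400,400),interpolation=2)])[:,:,::-1])
for p in((-45,-9),(-30,-12)): cmd(bw(*p,34),G)
```

```text
[542.26612364 150.90515969  34.00794206] [-56.9  -5.5] [-0.47403999 -0.18338403 -0.51482958]
shift [ 0.96 -0.43  0.81] turn [-0.001 -0.     0.001]
shift [ 2.11 -0.73  1.78] turn [-0.001 -0.     0.001]
```

View pics/c7.png

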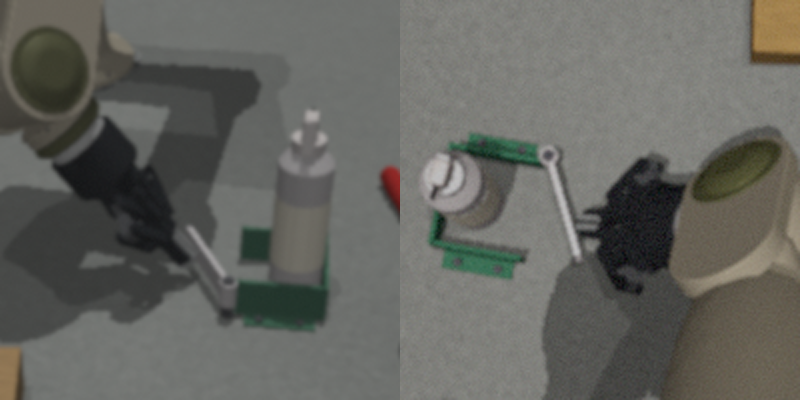

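The gate is mostly closed: it runs from crop (548,155) to (577,258) in the top view, with the fingertips on its outer face. I'll push on and slow down near the stop.

step_arm:
  commands: "0 0.4 -0.2 0.33 0 0 0; 0 0.8 -0.35 0.67 0 0 0; 0 1.2 -0.5 1 0 0 0; 0 1.6 -0.6 1.35 0 0 0; 0 1.9 -0.7 1.6 0 0 0; 0 2.1 -0.7 1.78 0 0 0; 0 2.2 -0.7 1.86 0 0 0; 0 2.3 -0.7 1.95 0 0 0; 0 2.35 -0.7 1.99 0 0 0; 0 2.35 -0.7 1.99 0 0 0"

```text
time_s: 21.85
eef_pos: [540.7, 181.4, 33.9]
ee_rot: [-0.224, 0.711, 0.614, 0.259]
force: [1.3, 0.4, 0.2]
grip_width: -0.0
grip_force: 0.0
```

```bash
cat > g.py <<'E'
from h import *
s=sense();print(s["eef_pos"],bayc(s["eef_pos"]),s["force"])
capture("top");capture("scene");m=masks("gate_tip");print(list(m))
for c in m: r=fit("gate_tip",{c:m[c]},[607.7,194,1.425+.1]);print(c,r)
E
python3 g.py
```

```text
[540.74686109 181.37535952  33.89391993] [-27.  -11.5] [1.31061106 0.40181412 0.15555218]
['scene']
scene (array([611.285, 197.348,   1.502]), np.float64(0.444))
```

Forces show no stop yet. I'll press on in 1 mm steps.

step_arm:
  commands: "0 0.08 0 0.06 0 0 0; 0 0.15 0 0.13 0 0 0; 0 0.23 0 0.19 0 0 0; 0 0.31 0 0.26 0 0 0; 0 0.31 0 0.26 0 0 0; 0 0.31 0 0.26 0 0 0"

```text
time_s: 22.55
eef_pos: [541.3, 184.7, 33.8]
ee_rot: [-0.223, 0.711, 0.615, 0.258]
force: [-2.8, -6.0, 1.8]
grip_width: 0.002
grip_force: 3.8
```

```bash
python3 g.py
python3 - <<'E'
from h import *
a=capture("scene");b=capture("top");cv2.imwrite("pics/c8.png",np.hstack([cv2.resize(a[210:310,350:450],(400,400),interpolation=2),cv2.resize(b[200:300,190:290],(400,400),interpolation=2)])[:,:,::-1])
E
```

```text
[541.27440794 184.727429    33.82429478] [-23.6 -11.4] [-2.76643214 -5.97139825  1.78362278]
['scene', 'top']
scene (array([612.981, 196.58 ,   1.459]), np.float64(0.437))
top (array([615.718, 192.96 ,   1.422]), np.float64(0.343))
```

View pics/c8.png

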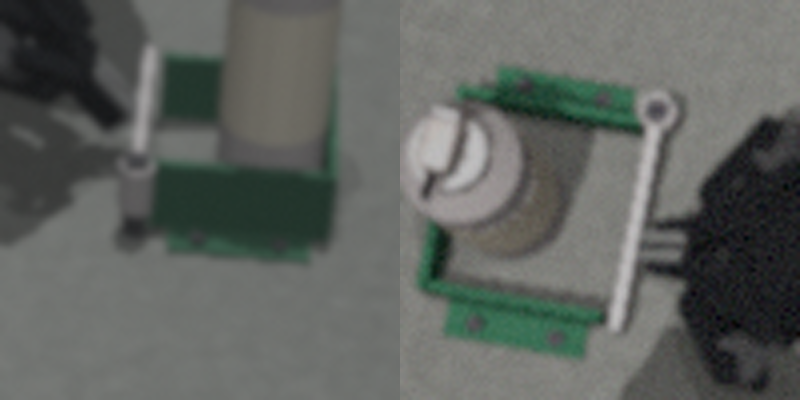

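The gate lies straight across the mouth, parallel to the back wall, with its end at the free wall, and a steady 6 N shows it is on its stop. I'll back off and check.

step_arm:
  commands: "0 -0.1 0 -0.08 0 0 0; 0 -0.5 0 -0.4 0 0 0; 0 -1.5 0 -1.3 0 0 0; 0 -3.5 0 -3 0 0 0; 0 -6 0 -5 0 0 0; 0 -8 0 -6.7 0 0 0; 0 -6 0 -9 0 0 0; 0 -4 0 -11.5 0 0 0; 0 -4 0 -11.5 0 0 0; 0 -4 0 -11.5 0 0 0"

```text
time_s: 23.68
eef_pos: [526.7, 81.5, 97.4]
ee_rot: [-0.222, 0.711, 0.615, 0.26]
force: [-0.5, 0.2, -0.6]
grip_width: -0.003
grip_force: 0.0
```

Run:
```python
from h import *
s=sense();print(s["time_s"],s["eef_pos"],s["force"])
a=capture("scene");b=capture("top");cv2.imwrite("pics/c9.png",np.hstack([cv2.resize(a,(400,300)),cv2.resize(b[190:310,170:330],(400,300),interpolation=2)])[:,:,::-1])
M=masks("duster",("top",));r=fit("duster",M,[565,264]);print(r,bayc(r[0]))
for l in("jar","carton","cup","driver"): print(l,[np.round(at("top",r["xy"],0)[:2]) for r in spot_point("top",l)[:1]])
```

```text
23.6833 [526.71642238  81.4702475   97.41746335] [-0.53205453  0.20380893 -0.58016248]
(array([564.821, 266.29 ]), np.float64(0.039)) [60.5  0. ]
jar [array([ 732., -247.])]
carton [array([752., -64.])]
cup [array([664., 396.])]
driver [array([445., 410.])]
```

View pics/c9.png

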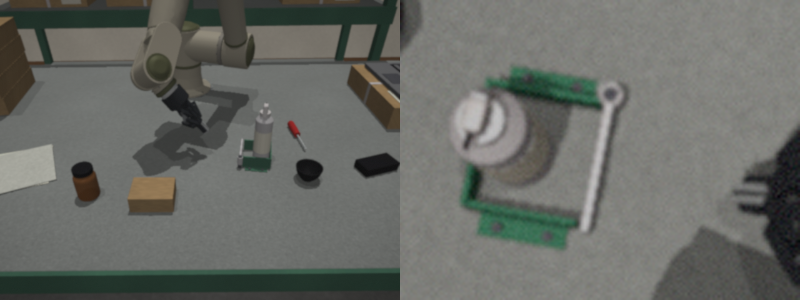

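The can is upright at the back wall, the gate is still shut, the other things are in place and the arm is clear. I'll hand it in.

```bash
python3 -c "
from rig import *
print(finish_job())"
```

```text
the job is handed in; nothing more can be done
None
```

The duster stands upright against the bay's back wall with the gate pushed fully shut behind it, and the job is handed in at about 24 s with the other things where they were.

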